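Tap a bearing cup square into a saw arbor housing

TASK

Pick up the wide, low steel bearing cup, start it squarely in the bore of the grey housing and let go of it there. Then tap it fully home onto the shoulder with a series of small pushes down on its rim, a few millimetres each and on alternate sides, lifting off between them, so that it goes in square and never leans over by more than a few degrees. Leave the other things on the bench where they are.

Things in the scene. Friction and masses are not known exactly. Their poses are not given: they have to be found in the camera images.
- cup_center (a point): Centre (half-way up, on the axis) of the loose bearing cup: a bright steel ring standing upright on the bench, 60 mm outside diameter, 42 mm inside diameter (9 mm wall), 40 mm high, about 0.45 kg, open right through. Its flat rim is 20 mm above this point. The lowest 7 mm of its outside taper to 56 mm diameter as a lead-in (that end is already down). z is its axis, pointing up.
- cup: The same bearing cup; this origin is the centre of its underside, z up its axis.
- bore_mouth (a point): Centre of the bore's mouth, level with the housing's flat top face, 75 mm above the bench. Vertical round bore, 62.8 mm in diameter, 34 mm deep to a flat shoulder. z up. Set in and let go, the cup rests on springs in the bore, its rim about 22 mm above the top face (cup centre 2 mm above this point). Fully home its rim is 6 mm above the face (cup centre 14 mm below this point).
- bore_floor (a point): Centre of the shoulder at the bottom of the bore. Eight steel spring bumps in the bore's wall, starting 11 mm below the mouth, grip the cup: 7 to 20 N on the rim moves it on, and it stays where it is left. A push on one side of the rim sends that side down first and leans the cup; the opposite push levels it. Pushes on one side only cock and jam it.
- housing: The grey painted housing, a block 120 x 110 mm (its x, y) and 63 mm high, with the bore in the middle of its top and four 4 mm high bolt heads near the corners; fixed on a plywood board, 160 x 150 x 12 mm. Origin: centre of the board's underside, z up.
- collar_center (a point): Centre of a loose dark steel collar, a bystander: 48 mm outside diameter, 26 mm bore, 58 mm tall, so narrower and taller than the cup. It and the cup may stand in either place.
- wrench_grip (a point): Handle of a loose 170 mm wrench lying on the bench, a bystander.
- hammer_grip (a point): Handle of a loose 260 mm hammer lying on the bench, a bystander.
Mind the look-alikes: they are no part of the job. Of the things that look like the housing, take the one that is farthest from the robot's base at the start.

How it is judged:
By the outcome, as a careful person would: the job done as asked, in the order asked, and still so for the second after the job is handed in, with the robot touching nothing.
It also fails if it takes over 64 s, if anything falls off the work surface, if the arm or the gripper's body presses on something with over 40 N, if the wrist force passes 120 N, or if a joint passes its speed limit or range.

ROBOT

A 6-joint arm with a two-finger parallel gripper is mounted at the origin on the work surface. World frame = base frame: x ahead of the robot, y to its left, z up, the work surface at z = 0. Lengths are in m, angles in rad, forces in N, time in s.
With the tool pointing down it reaches from about 0.375 to 0.9 m from the base axis. Payload 3.1 kg.
Tool frame: the origin (TCP) lies at the very end of the fingers, on their centre line; the grasp point (between the pads) lies 19 mm behind it; z points along the fingers, y is the line along which they close (so a half turn about z gives the same grasp; the last joint's range is limited). The gripper opens to 87 mm and grips with 3 to 60 N. Pads are 19 mm wide; open, the fingers measure 117 mm over their backs; the gripper's body (75 mm by 190 mm) begins 51 mm behind the grasp point.
Start: joints at [-1.296, 0.527, 1.433, -0, 1.181, -0.178], TCP at [0.273, -0.562, 0.223] pointing down, gripper open.
Joint ranges: [-3.08, 3.08], [-0.75, 2.2], [0.22, 2.44], [-1.43, 4.57], [0, 2.65], [-2.85, 2.85]. Speed limits (rad/s): [2.79, 2.79, 3.14, 3.14, 3.14, 3.14].

INTERFACE

Orientations are given as a unit quaternion [x, y, z, w].
In Python, from rig import robot gives the robot as it stands. The module is installed in compiled form; this text tells all that it offers.
- The arm moves only by the tool servo_tool, never from a script. Its argument "rows" is one flat list of numbers, 5 for each row, row after row: the closure, from -1 (fully open) to 1 (shut), so that 0 is half open, then the shift along the tool's x, y, z in m, then the turn about the tool's z in degrees. A call has 1 to 5 rows; each row shifts and turns the commanded pose from where the row before left it, along the tool's axes as they then stand; what a row does not reach is not made up. A row lasts 1/12 s, in which the tool goes at most 41.7 mm and 7.16 degrees, less where a joint would pass 70% of its speed; a pose out of reach is approached as far as the arm can. A call with a gripper value outside its range is refused whole. The fingers move at their own pace and stop on an object; "newtons" is the grip in N (left out, the last holds). Time passes only in rows, so rows that do not move let the fingers close. It gives the time, the measured TCP pose, the force, the opening and the grip force at its end, in the units of the state.
- robot.get_obs(): the state, without advancing time (a new reading comes with each control period).
- robot.camera(name): name is "side" or "top"; returns a dict with "pixels" (420x560x3 uint8, red, green, blue), "intrinsics" (3x3 intrinsics, pixels), "rvec" (rotation vector, rad) and "tvec" (3), from world to camera coordinates, as OpenCV has them. Camera axes: x right, y down, z forward; pixel columns grow to the right and rows downward; lengths in m; the calibration is good to about 2 mm. A picture is of the moment at which its call begins. There is no depth.
- robot.hand_in(): hands the job in; it is judged then, once.
Trained networks look in a picture, given as the dict that the camera call returned (one of the last four; its "shot" number tells which), for a name from the list of things; names that differ only in an ending like _2 or _b are one class to them, and where a whole thing is asked for, a point or a joint stands for the part that bears it (a point fixed in the world has none). Each returns a list of dicts, best first, with "score" (0 to 1); they miss things now and then, are a little off and sometimes report something else, mostly with a low value. They report only what shows in the picture. A call takes as long as a camera call. They do not tell look-alikes from the thing itself.
- robot.spot_in(picture, query): "at" ([x, y, z] in m, in world coordinates, good to about 4 mm: the middle of the surface that is visible of it).
- robot.outline_of(picture, query): "region" (420x560 bool, what is visible of it).
- robot.place_of(picture, query): "at" ([x, y, z] in m, in world coordinates, good to about 4 mm: a listed point, or the origin of a listed thing).
The state is a dict: "time": time; "q": joint angles; "joint_velocities": joint speeds; "joint_torque": joint torques, N m; "position": TCP position; "tool_rot": TCP orientation; "ft_force": force on the tool from outside, world axes, zero at the start; "moment": the same for the moment, N m; "grip_width": finger opening in m; "grip_force": force on a finger pad.
Only numpy, scipy, OpenCV 4.12 (cv2) and the standard library are available. Lean on these libraries where they do the work, as an engineer would, in place of code of your own. Each camera call takes 0.05 s, during which the arm holds its last target. There are 200 camera calls.

## Working session

There is one attempt and no reset: what is moved stays moved. The work goes in short steps, Python scripts to look and compute and a tool call to move; the robot and the scene stay as the last step left them, time stands still between calls to the robot, and variables do not carry over. Pictures are saved under pics/ and viewed, at most 10 in all, crops included, and the job is handed in when it is done.

Besides the shell and the picture viewer there is one more tool, called after "Call:" as name(argument=value, ...) on one line, values as JSON. servo_tool: Moves the arm, as the interface text tells. Its arguments: {"type":"object","properties":{"rows":{"type":"array","items":{"type":"number"}},"newtons":{"type":"number"}},"required":["rows"]}

```bash
mkdir -p pics
python3 - <<'E'
from rig import robot
import cv2,numpy as np
o=robot.get_obs()
print({k:np.round(v,3).tolist() for k,v in o.items()})
ims=[]
for c in("top","side"):
    p=robot.camera(c); cv2.imwrite(f"pics/{c}0.png",p["pixels"][:,:,::-1])
    R=cv2.Rodrigues(p["rvec"])[0]
    for q in("cup_center","bore_mouth","housing","collar_center"):
        for d in robot.place_of(p,q):
            a=np.array(d["at"]); u=p["intrinsics"]@(R@a+np.ravel(p["tvec"]))
            print(c,q,round(d["score"],2),a.round(3),(u[:2]/u[2]).round(),round(float(np.hypot(*a[:2])),3))
E
```

```text
{'time': 0.0, 'q': [-1.296, 0.528, 1.434, 0.0, 1.181, -0.179], 'joint_velocities': [-0.0, -0.0, -0.001, -0.0, -0.0, 0.0], 'joint_torque': [-0.002, -44.005, -17.659, 0.063, 0.058, -0.0], 'position': [0.273, -0.561, 0.222], 'tool_rot': [0.974, 0.224, -0.0, -0.001], 'ft_force': [0.248, 0.45, 0.125], 'moment': [-0.015, -0.019, -0.046], 'grip_force': 0.0, 'grip_width': 0.087}
top cup_center 0.52 [0.558 0.303 0.021] [154. 199.] 0.635
top bore_mouth 0.89 [ 0.256 -0.43   0.075] [401. 297.] 0.5
top bore_mouth 0.69 [0.56  0.306 0.019] [153. 198.] 0.638
top bore_mouth 0.66 [ 0.478 -0.416  0.004] [389. 222.] 0.633
top bore_mouth 0.64 [ 0.584 -0.184  0.077] [315. 186.] 0.613
top bore_mouth 0.56 [ 0.339 -0.131  0.076] [298. 270.] 0.364
top housing 0.84 [ 0.255 -0.423  0.001] [393. 295.] 0.494
top housing 0.63 [ 0.596 -0.188  0.004] [314. 185.] 0.625
top collar_center 0.54 [0.539 0.178 0.028] [195. 204.] 0.568
side cup_center 0.78 [0.56  0.309 0.017] [168. 326.] 0.64
side bore_mouth 0.98 [ 0.342 -0.128  0.074] [364. 218.] 0.365
side bore_mouth 0.9 [ 0.589 -0.178  0.076] [285. 165.] 0.615
side bore_mouth 0.64 [ 0.251 -0.428  0.083] [449. 156.] 0.496
side housing 0.85 [ 0.252 -0.424  0.   ] [440. 180.] 0.493
side housing 0.69 [ 0.588 -0.186 -0.001] [287. 185.] 0.617
side housing 0.58 [ 0.338 -0.132 -0.002] [362. 238.] 0.363
side collar_center 0.73 [0.538 0.183 0.031] [214. 284.] 0.569
```

View pics/top0.png

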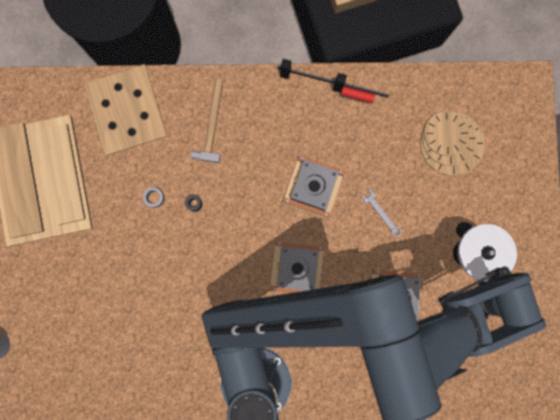

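View pics/side0.png

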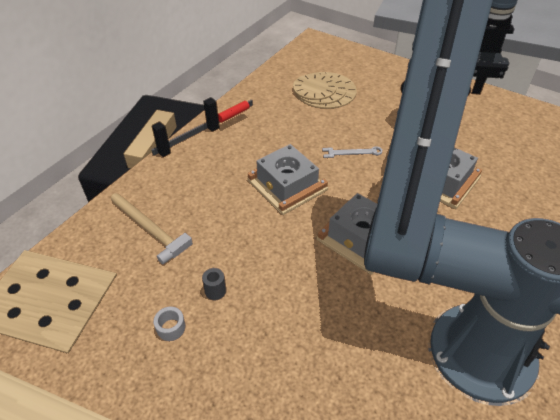

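The top picture shows three grey housings at (314,185), (298,270) and (401,297, partly under the arm). Their radii from the base are 0.61, 0.36 and 0.50 m, so (314,185) is the one to use. Things that could be taken for the cup are the bright wide ring at (153,198) and the dark narrow collar at (194,203), and by the description the cup is the bright one. Next come a close crop to check this and ellipse fits to refine the positions.

```bash
cat > h.py <<'E'
from rig import robot
import cv2,numpy as np
def ray(p,uv,z):
    R=cv2.Rodrigues(p["rvec"])[0];t=np.ravel(p["tvec"])
    c=-R.T@t; d=R.T@np.linalg.inv(p["intrinsics"])@np.array([uv[0],uv[1],1.])
    return c+d*(z-c[2])/d[2]
def proj(p,a):
    return cv2.projectPoints(np.float64(a).reshape(-1,3),p["rvec"],p["tvec"],p["intrinsics"],None)[0].reshape(-1,2)
def circ(c,z,r,n=72):
    t=np.linspace(0,2*np.pi,n); return np.c_[c[0]+r*np.cos(t),c[1]+r*np.sin(t),0*t+z]
def rectify(p,c,z,half=.09,s=.0004):
    """metric overhead view of plane z, +x up, +y left"""
    n=int(2*half/s); w=np.float32([[c[0]+half,c[1]+half,z],[c[0]+half,c[1]-half,z],[c[0]-half,c[1]-half,z],[c[0]-half,c[1]+half,z]])
    H=cv2.getPerspectiveTransform(np.float32(proj(p,w)),np.float32([[0,0],[n,0],[n,n],[0,n]]))
    return cv2.warpPerspective(p["pixels"],H,(n,n),flags=cv2.INTER_CUBIC)[:,:,::-1].copy()
E
python3 - <<'E'
from h import *
rows=[]
for c in("top","side"):
    p=robot.camera(c); R=cv2.Rodrigues(p["rvec"])[0]; print(c,"cam",(-R.T@np.ravel(p["tvec"])).round(2))
    for q,z in(("cup",.02),("housing",None)):
        for d in robot.outline_of(p,q):
            ys,xs=np.nonzero(d["region"]); print(c,q,round(d["score"],2),(xs.mean().round(1),ys.mean().round(1)),len(xs),xs.min(),xs.max(),ys.min(),ys.max(), ray(p,(xs.mean(),ys.mean()),z or .05).round(4))
    r=[]
    for ctr,z,rr in(((.560,.306),.04,(.03,.021)),((.587,-.182),.075,(.0314,))):
        im=rectify(p,ctr,z); 
        for k in rr: cv2.circle(im,(225,225),int(k/.0004),(0,255,0),1)
        r.append(cv2.resize(im,(400,300)) if 0 else cv2.resize(im,(390,300)[0:1]+(300,)) if 0 else cv2.resize(im,(300,300)))
    rows.append(np.hstack(r))
cv2.imwrite("pics/crop1.png",np.vstack(rows))
E
```

```text
top cam [ 0.38 -0.05  1.67]
top cup 0.68 (np.float64(154.0), np.float64(196.8)) 193 144 164 188 206 [0.564  0.3033 0.02  ]
top cup 0.56 (np.float64(193.6), np.float64(203.4)) 165 186 201 196 211 [0.5424 0.1823 0.02  ]
top housing 0.91 (np.float64(296.3), np.float64(266.1)) 2476 270 324 239 292 [ 0.3484 -0.1268  0.05  ]
top housing 0.7 (np.float64(313.1), np.float64(187.0)) 2572 282 344 156 218 [ 0.5845 -0.1814  0.05  ]
top housing 0.61 (np.float64(406.1), np.float64(284.0)) 739 372 422 268 319 [ 0.2917 -0.4513  0.05  ]
side cam [0.08 0.61 0.94]
side cup 0.92 (np.float64(169.3), np.float64(323.7)) 790 154 185 307 340 [0.5609 0.3054 0.02  ]
side cup 0.62 (np.float64(287.1), np.float64(178.7)) 3407 247 328 144 214 [ 0.5892 -0.187   0.02  ]
side housing 0.89 (np.float64(287.2), np.float64(178.9)) 3386 247 327 144 214 [ 0.5722 -0.1605  0.05  ]
side housing 0.76 (np.float64(349.6), np.float64(229.5)) 2579 317 376 193 273 [ 0.3594 -0.0978  0.05  ]
side housing 0.76 (np.float64(459.8), np.float64(177.7)) 1489 441 481 149 207 [ 0.2043 -0.4053  0.05  ]
```

View pics/crop1.png

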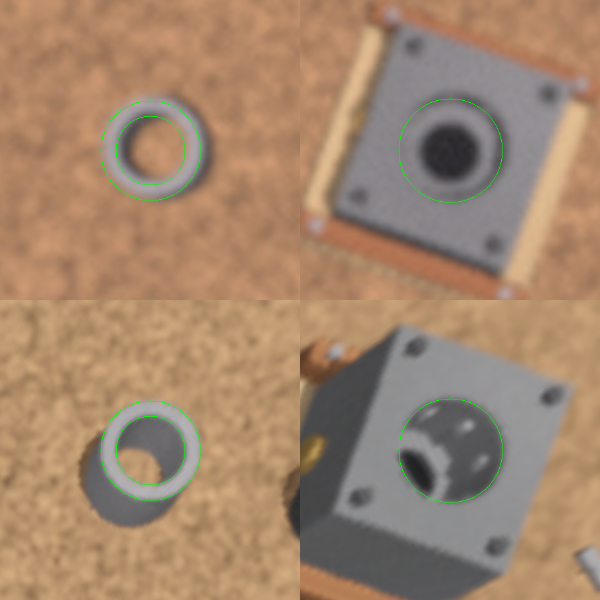

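The crops confirm both choices. Top left and bottom left show a bright, wide, low ring at about (0.561, 0.3055). On the right, the far housing's bore mouth sits at about (0.588, -0.183) with a yaw of about -20°. I'm moving over to the cup now.

Call:
servo_tool(rows=[-1,0.0266,-0.0272,0,0,-1,0.0266,-0.0272,0,0,-1,0.0266,-0.0272,0,0,-1,0.0266,-0.0272,0,0,-1,0.0266,-0.0272,0,0])

```text
time: 1.22
position: [0.3338, -0.3799, 0.2226]
tool_rot: [0.975, 0.224, 0.0, 0.0]
ft_force: [0.6, 0.3, -0.0]
grip_width: 0.0871
grip_force: 0.0
```

Call:
servo_tool(rows=[-1,0.0266,-0.0272,0,0,-1,0.0266,-0.0272,0,0,-1,0.0266,-0.0272,0,0,-1,0.0266,-0.0272,0,0,-1,0.0266,-0.0272,0,0])

```text
time: 1.63
position: [0.394, -0.1994, 0.2229]
tool_rot: [0.975, 0.224, 0.0, 0.0]
ft_force: [0.3, -0.6, 0.4]
grip_width: 0.0868
grip_force: 0.0
```

Call:
servo_tool(rows=[-1,0.0266,-0.0272,0,0,-1,0.0266,-0.0272,0,0,-1,0.0266,-0.0272,0,0,-1,0.0266,-0.0272,0,0,-1,0.0266,-0.0272,0,0])

```text
time: 2.05
position: [0.4542, -0.0187, 0.2229]
tool_rot: [0.974, 0.224, 0.0, 0.0]
ft_force: [0.1, 0.0, 0.8]
grip_width: 0.0871
grip_force: 0.0
```

Call:
servo_tool(rows=[-1,0.0266,-0.0272,0,0,-1,0.0266,-0.0272,0,0,-1,0.0266,-0.0272,0,0,-1,0.0266,-0.0272,0,0,-1,0.0266,-0.0272,0,0])

```text
time: 2.47
position: [0.5142, 0.162, 0.2228]
tool_rot: [0.974, 0.225, 0.0, 0.0]
ft_force: [-0.0, -0.7, 0.2]
grip_width: 0.087
grip_force: 0.0
```

Call:
servo_tool(rows=[-1,0.0266,-0.0272,0,0,-1,0.0266,-0.0272,0,0,-1,0.0266,-0.0272,0,0,-1,0,0,0,-7,-1,0,0,0,-7])

```text
time: 2.88
position: [0.5503, 0.2708, 0.2223]
tool_rot: [0.938, 0.346, 0.0, -0.0]
ft_force: [-0.3, -0.1, -0.9]
grip_width: 0.0868
grip_force: 0.0
```

Call:
servo_tool(rows=[-1,0,0,0,-7,-1,0,0,0,-7,-1,0,0,0,-7,-1,0,0,0,-7,-1,0,0,0,-2])

```text
time: 3.3
position: [0.5498, 0.2683, 0.2225]
tool_rot: [0.818, 0.575, -0.0, 0.0]
ft_force: [0.7, -0.5, 0.8]
grip_width: 0.087
grip_force: 0.0
```

Call:
servo_tool(rows=[-1,0.0388,-0.0021,0,0,-1,0,0,0.036,0,-1,0,0,0.036,0,-1,0,0,0.036,0,-1,0,0,0.03,0])

```text
time: 3.72
position: [0.5605, 0.3054, 0.0825]
tool_rot: [0.819, 0.573, -0.001, -0.0]
ft_force: [0.1, -0.4, 1.0]
grip_width: 0.0868
grip_force: 0.0
```

Run:
```python
from h import *
o=robot.get_obs();print(o["position"].round(4) if hasattr(o["position"],"round") else o["position"])
r=[rectify(robot.camera(c),(.561,.3055),.04) for c in("top","side")]
for i in r: cv2.circle(i,(225,225),75,(0,255,0),1)
cv2.imwrite("pics/crop2.png",cv2.resize(np.hstack(r),(800,400)))
```

```text
[0.5605 0.3054 0.0825]
```

View pics/crop2.png

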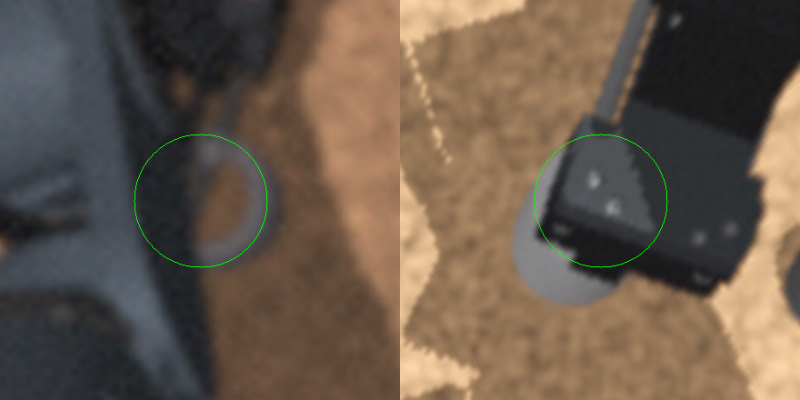

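The picture shows the open fingers straddling the ring, which is still where I measured it. I'll go down, then close.

Call:
servo_tool(rows=[-1,0,0,0.025,0,-1,0,0,0.022,0,-1,0,0,0.01,0,-1,0,0,0,0,-1,0,0,0,0])

```text
time: 4.23
position: [0.562, 0.3057, 0.0287]
tool_rot: [0.819, 0.573, 0.001, 0.0]
ft_force: [-0.3, 0.2, 0.2]
grip_width: 0.087
grip_force: 0.0
```

Call:
servo_tool(rows=[-1,0,0,0.005,0,0.4,0,0,0,0,0.4,0,0,0,0,0.4,0,0,0,0,0.4,0,0,0,0], newtons=30)

```text
time: 4.65
position: [0.5616, 0.3055, 0.0232]
tool_rot: [0.819, 0.573, 0.0, 0.0]
ft_force: [0.5, -0.3, 0.6]
grip_width: 0.0683
grip_force: 0.0
```

Call:
servo_tool(rows=[0.4,0,0,0,0,0.4,0,0,0,0,0.4,0,0,0,0,0.4,0,0,0,0,0.4,0,0,0,0])

```text
time: 5.07
position: [0.5611, 0.3055, 0.0229]
tool_rot: [0.819, 0.573, -0.0, -0.0]
ft_force: [-0.9, 0.9, 4.2]
grip_width: 0.0585
grip_force: 30.0
```

Call:
servo_tool(rows=[0.4,0,0,-0.015,0,0.4,0,0,-0.03,0,0.4,0,0,-0.035,0,0.4,0,0,-0.035,0,0.4,0,0,-0.025,0])

```text
time: 5.48
position: [0.5615, 0.3053, 0.164]
tool_rot: [0.819, 0.573, 0.0, 0.0]
ft_force: [1.4, 0.1, -3.8]
grip_width: 0.0587
grip_force: 30.0
```

Call:
servo_tool(rows=[0.4,-0.015,0.007,0,0,0.4,-0.03,0.0125,0,0,0.4,-0.035,0.015,0,0,0.4,-0.035,0.015,0,0,0.4,-0.035,0.015,0,0])

```text
time: 5.9
position: [0.5692, 0.1409, 0.1612]
tool_rot: [0.819, 0.574, -0.001, -0.0]
ft_force: [1.7, 0.3, -5.0]
grip_width: 0.059
grip_force: 30.0
```

Call:
servo_tool(rows=[0.4,-0.035,0.015,0,0,0.4,-0.035,0.015,0,0,0.4,-0.035,0.015,0,0,0.4,-0.035,0.015,0,0,0.4,-0.035,0.015,0,0])

```text
time: 6.32
position: [0.5796, -0.0495, 0.1612]
tool_rot: [0.819, 0.573, -0.001, -0.001]
ft_force: [0.1, 0.9, -4.9]
grip_width: 0.0589
grip_force: 30.0
```

Call:
servo_tool(rows=[0.4,-0.035,0.015,0,0,0.4,-0.035,0.015,0,0,0.4,-0.03,0.0125,0,0,0.4,-0.015,0.007,0,0,0.4,0,0,0,0])

```text
time: 6.73
position: [0.588, -0.1774, 0.1614]
tool_rot: [0.821, 0.571, -0.0, 0.001]
ft_force: [0.8, -0.6, -5.5]
grip_width: 0.0588
grip_force: 30.0
```

Call:
servo_tool(rows=[0.4,-0.0053,0.0019,0.015,0,0.4,0,0,0.025,0,0.4,0,0,0.01,0,0.4,0,0,0,0,0.4,0,0,0,0])

```text
time: 7.15
position: [0.587, -0.1769, 0.1115]
tool_rot: [0.819, 0.574, -0.001, -0.002]
ft_force: [0.0, -0.8, -5.0]
grip_width: 0.0585
grip_force: 30.0
```

Run:
```python
from h import *
o=robot.get_obs();P=o["position"];print(np.round(P,4))
out=[]
for c in("top","side"):
    p=robot.camera(c); im=p["pixels"][:,:,::-1].copy()
    im=cv2.resize(im,None,fx=4,fy=4,interpolation=cv2.INTER_CUBIC)
    zb=P[2]-.0235
    for z,r,col in((.075,.0314,(0,0,255)),(zb,.028,(0,255,0)),(zb+.007,.03,(0,255,0)),(zb+.04,.03,(255,0,0)),(zb+.04,.021,(255,0,0))):
        ctr=(.587,-.182) if z==.075 and c=="side" else (.589,-.1835) if z==.075 else P[:2]
        cv2.polylines(im,[np.int32(proj(p,circ(ctr,z,r))*4+1.5)],True,col,1)
    u=np.int32(proj(p,[[.588,-.183,.08]])[0]*4); out.append(im[u[1]-240:u[1]+240,u[0]-200:u[0]+200])
cv2.imwrite("pics/crop3.png",np.hstack(out))
```

```text
[ 0.587  -0.1769  0.1115]
```

View pics/crop3.png

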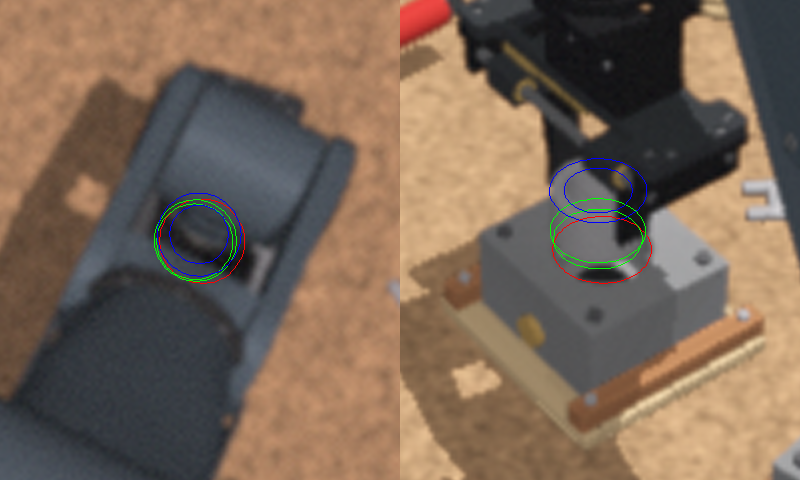

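The side view shows the cup held upright, matching the projected circles, and about 6 mm short of the bore in y. I'll correct that and start going in.

Call:
servo_tool(rows=[0.4,-0.0053,0.003,0,0,0.4,0,0,0.006,0,0.4,0,0,0,0,0.4,0,0,0,0,0.4,0,0,0,0])

```text
time: 7.67
position: [0.5887, -0.1844, 0.1066]
tool_rot: [0.819, 0.573, -0.0, -0.0]
ft_force: [-0.8, 0.3, -5.6]
grip_width: 0.0593
grip_force: 30.0
```

Run:
```python
from h import *
o=robot.get_obs();P=o["position"];print(np.round(P,4))
p=robot.camera("side"); im=cv2.resize(p["pixels"][:,:,::-1],None,fx=8,fy=8,interpolation=cv2.INTER_CUBIC)
zb=P[2]-.0235
for z,r,col,ctr in((.075,.0314,(0,0,255),(.587,-.182)),(zb+.007,.03,(0,255,0),P[:2]),(zb+.04,.03,(255,0,0),P[:2])):
    cv2.polylines(im,[np.int32(proj(p,circ(ctr,z,r))*8+3.5)],True,col,1)
u=np.int32(proj(p,[[.588,-.183,.09]])[0]*8); cv2.imwrite("pics/crop4.png",im[u[1]-250:u[1]+250,u[0]-300:u[0]+300])
```

```text
[ 0.5887 -0.1844  0.1066]
```

View pics/crop4.png

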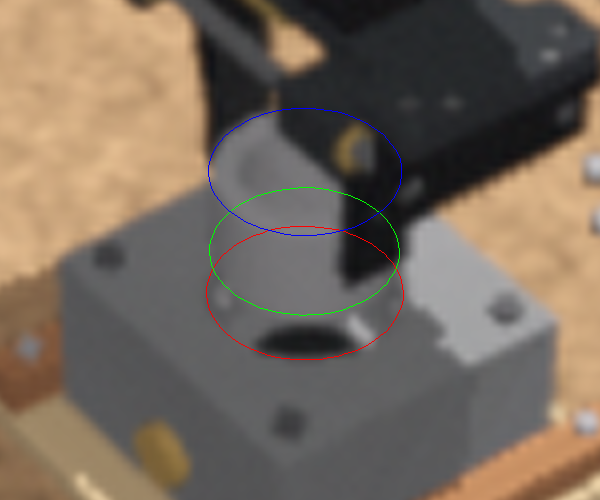

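The cup hangs plumb above the bore, with its left edge at about (213,200) and the mouth ellipse centred at (305,293). It needs to move about 1 mm in +y before I lower it gently.

Call:
servo_tool(rows=[0.4,0.0011,-0.0004,0.004,0,0.4,0,0,0.004,0,0.4,0,0,0.003,0,0.4,0,0,0.002,0,0.4,0,0,0,0])

```text
time: 8.13
position: [0.5884, -0.1829, 0.0927]
tool_rot: [0.819, 0.573, -0.0, -0.001]
ft_force: [-0.6, -0.5, -3.8]
grip_width: 0.0588
grip_force: 30.0
```

Call:
servo_tool(rows=[0.4,0,0,0.0015,0,0.4,0,0,0.0015,0,0.4,0,0,0.001,0,0.4,0,0,0,0,0.4,0,0,0,0])

```text
time: 8.55
position: [0.5888, -0.1832, 0.0895]
tool_rot: [0.819, 0.573, -0.0, -0.0]
ft_force: [0.4, -0.9, -4.3]
grip_width: 0.0584
grip_force: 30.0
```

It is inside the mouth with no contact force. I'll keep lowering.

Call:
servo_tool(rows=[0.4,0,0,0.0015,0,0.4,0,0,0.0015,0,0.4,0,0,0.0015,0,0.4,0,0,0,0,0.4,0,0,0,0])

```text
time: 8.97
position: [0.5887, -0.1831, 0.0848]
tool_rot: [0.819, 0.573, -0.0, -0.0]
ft_force: [0.5, 0.1, -5.0]
grip_width: 0.0588
grip_force: 30.0
```

Call:
servo_tool(rows=[0.4,0,0,0.001,0,0.4,0,0,0.001,0,0.4,0,0,0,0,0.4,0,0,0,0,0.4,0,0,0,0])

```text
time: 9.38
position: [0.5888, -0.1832, 0.083]
tool_rot: [0.819, 0.573, -0.0, -0.0]
ft_force: [-0.0, 0.4, -4.7]
grip_width: 0.0588
grip_force: 30.0
```

Call:
servo_tool(rows=[0.4,0,0,0.001,0,0.4,0,0,0.001,0,0.4,0,0,0.0005,0,0.4,0,0,0,0,0.4,0,0,0,0])

```text
time: 9.8
position: [0.5884, -0.1831, 0.0804]
tool_rot: [0.819, 0.573, -0.0, -0.0]
ft_force: [-1.8, 0.1, -3.7]
grip_width: 0.0587
grip_force: 30.0
```

Contact with the springs is starting, so I'll open the fingers, rise clear and look.

Call:
servo_tool(rows=[0.2,0,0,0,0,0,0,0,0,0,-0.3,0,0,0,0,-0.6,0,0,0,0,-0.8,0,0,0,0])

```text
time: 10.22
position: [0.5904, -0.1838, 0.0813]
tool_rot: [0.82, 0.573, 0.001, 0.002]
ft_force: [0.7, -0.3, 0.3]
grip_width: 0.0658
grip_force: 0.0
```

Call:
servo_tool(rows=[-0.8,0,0,0,0,-0.8,0,0,0,0,-0.8,0,0,-0.01,0,-0.8,0,0,-0.03,0,-0.8,0,0,-0.03,0])

```text
time: 10.63
position: [0.5882, -0.1828, 0.1508]
tool_rot: [0.819, 0.573, -0.001, -0.001]
ft_force: [0.5, -0.2, 0.4]
grip_width: 0.0777
grip_force: 0.0
```

```bash
cat > see.py <<'E'
import sys
from h import *
o=robot.get_obs();print(o["time"],np.round(o["position"],4),np.round(o["q"],3))
p=robot.camera("side"); im=cv2.resize(p["pixels"][:,:,::-1],None,fx=8,fy=8,interpolation=cv2.INTER_CUBIC)
z=float(sys.argv[2])
for zz,r,col in((.075,.0314,(0,0,255)),(z,.03,(0,255,0)),(z,.021,(0,255,0))):
    cv2.polylines(im,[np.int32(proj(p,circ((.587,-.182),zz,r))*8+3.5)],True,col,1)
u=np.int32(proj(p,[[.588,-.183,.09]])[0]*8); cv2.imwrite(sys.argv[1],im[u[1]-200:u[1]+250,u[0]-300:u[0]+300])
E
python3 see.py pics/c5.png .097
```

```text
10.6333 [ 0.5882 -0.1828  0.1508] [-0.483  0.602  1.521  0.     1.021 -0.133]
```

View pics/c5.png

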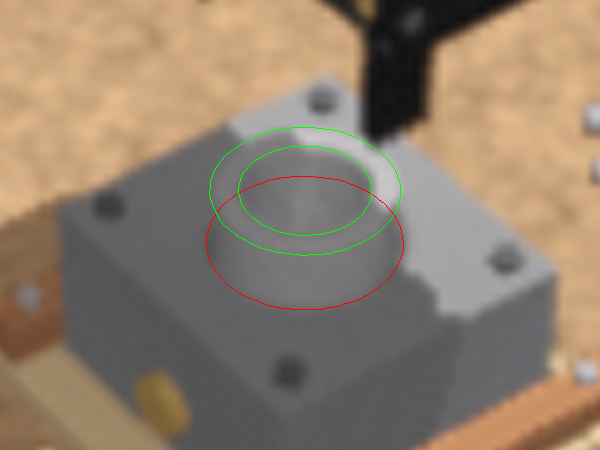

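The picture shows the cup free and level in the bore. Its rim ellipse at about (305,190) matches the predicted height of 22 mm above the face. I'll shut the fingers to make a pusher and go over side A (tool +x).

Call:
servo_tool(rows=[1,0,0,0,0,1,0,0,0,0,1,0,0,0,0,1,0,0,0,0,1,0,0,0,0], newtons=20)

```text
time: 11.1
position: [0.5881, -0.1828, 0.1494]
tool_rot: [0.819, 0.573, -0.001, -0.001]
ft_force: [0.1, 0.4, -0.0]
grip_width: 0.0525
grip_force: 0.0
```

Call:
servo_tool(rows=[1,0,0,0,0,1,0,0,0,0,1,0,0,0,0,1,0,0,0,0,1,0,0,0,0])

```text
time: 11.52
position: [0.5889, -0.1832, 0.1504]
tool_rot: [0.819, 0.573, -0.0, -0.0]
ft_force: [-0.7, -0.1, -0.2]
grip_width: 0.0196
grip_force: 0.0
```

Call:
servo_tool(rows=[1,0,0,0,0,1,0,0,0,0,1,0,0,0,0,1,0.026,0,0,0,1,0,0,0.02,0])

```text
time: 11.93
position: [0.6013, -0.1573, 0.134]
tool_rot: [0.819, 0.574, 0.003, 0.003]
ft_force: [0.1, 0.3, -0.5]
grip_width: 0.0005
grip_force: 0.0
```

Call:
servo_tool(rows=[1,0,0,0.02,0,1,0,0,0.006,0,1,0,0,0,0,1,0,0,0,0,1,0,0,0,0])

```text
time: 12.35
position: [0.5985, -0.1594, 0.1055]
tool_rot: [0.82, 0.573, 0.0, 0.001]
ft_force: [0.2, 0.6, 0.4]
grip_width: 0.0006
grip_force: 0.0
```

Call:
servo_tool(rows=[1,0,0,0.005,0,1,0,0,0.002,0,1,0,0,0.001,0,1,0,0,0.001,0,1,0,0,0,0])

```text
time: 12.77
position: [0.5981, -0.1587, 0.0961]
tool_rot: [0.82, 0.573, 0.0, 0.0]
ft_force: [-0.1, 1.2, 2.3]
grip_width: 0.0005
grip_force: 1.2
```

Call:
servo_tool(rows=[1,0,0,0.001,0,1,0,0,0.001,0,1,0,0,0,0,1,0,0,0,0,1,0,0,0,0])

```text
time: 13.18
position: [0.5986, -0.1582, 0.0944]
tool_rot: [0.82, 0.573, 0.001, 0.0]
ft_force: [1.0, 3.1, 5.3]
grip_width: 0.0002
grip_force: 2.8
```

Call:
servo_tool(rows=[1,0,0,-0.011,0,1,-0.026,0,0,0,1,-0.026,0,0,0,1,0,0,0,0,1,0,0,0.004,0])

```text
time: 13.6
position: [0.5801, -0.2094, 0.1014]
tool_rot: [0.82, 0.572, 0.0, 0.001]
ft_force: [0.5, -0.8, 0.7]
grip_width: 0.0005
grip_force: 0.0
```

Call:
servo_tool(rows=[1,0,0,0.003,0,1,0,0,0.002,0,1,0,0,0.0015,0,1,0,0,0.001,0,1,0,0,0,0])

```text
time: 14.02
position: [0.5802, -0.2077, 0.0935]
tool_rot: [0.819, 0.574, -0.0, 0.001]
ft_force: [-1.7, -1.9, 2.4]
grip_width: 0.0004
grip_force: 1.6
```

Call:
servo_tool(rows=[1,0,0,-0.011,0,1,0.026,0,0,0,1,0.026,0,0,0,1,0,0,0,0,1,0,0,0.006,0])

```text
time: 14.43
position: [0.599, -0.1572, 0.0992]
tool_rot: [0.818, 0.575, 0.001, 0.001]
ft_force: [-0.0, 1.0, 0.7]
grip_width: 0.0005
grip_force: 0.0
```

Call:
servo_tool(rows=[1,0,0,0.004,0,1,0,0,0.0015,0,1,0,0,0.001,0,1,0,0,0.001,0,1,0,0,0,0])

```text
time: 14.85
position: [0.5979, -0.1589, 0.0908]
tool_rot: [0.82, 0.573, 0.0, -0.0]
ft_force: [-0.5, 2.8, 2.6]
grip_width: 0.0003
grip_force: 1.5
```

Call:
servo_tool(rows=[1,0,0,-0.02,0,1,0,0,-0.02,0,1,-0.026,0,-0.01,0,1,-0.026,0,0,0,1,0,0,0,0])

```text
time: 15.27
position: [0.5792, -0.2128, 0.1414]
tool_rot: [0.82, 0.572, -0.001, 0.002]
ft_force: [-0.0, -0.7, 0.1]
grip_width: 0.0005
grip_force: 0.0
```

```bash
python3 see.py pics/c6.png .0925
```

```text
15.2667 [ 0.5792 -0.2128  0.1414] [-0.531  0.614  1.529 -0.004  0.996 -0.176]
```

View pics/c6.png

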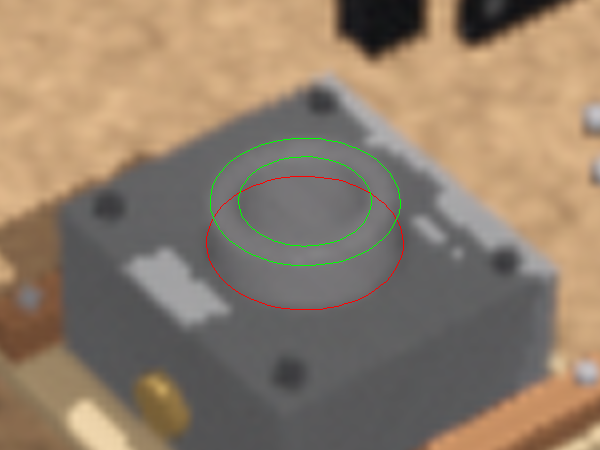

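The picture shows the rim level at about 17.5 mm above the face, matching the green ellipses at (305,200). The taps work, so I'll carry on alternating sides.

Call:
servo_tool(rows=[1,0,0,0.02,0,1,0,0,0.02,0,1,0,0,0.006,0,1,0,0,0.002,0,1,0,0,0,0])

```text
time: 15.73
position: [0.5796, -0.2071, 0.0918]
tool_rot: [0.819, 0.573, -0.0, -0.001]
ft_force: [-0.3, 0.3, 0.7]
grip_width: 0.0006
grip_force: 0.0
```

Call:
servo_tool(rows=[1,0,0,0.002,0,1,0,0,0.001,0,1,0,0,0.001,0,1,0,0,0,0,1,0,0,0,0])

```text
time: 16.15
position: [0.5804, -0.2078, 0.0892]
tool_rot: [0.819, 0.573, 0.0, 0.001]
ft_force: [0.3, -0.2, 1.6]
grip_width: 0.0002
grip_force: 1.0
```

Call:
servo_tool(rows=[1,0,0,-0.011,0,1,0.026,0,0,0,1,0.026,0,0,0,1,0,0,0,0,1,0,0,0.005,0])

```text
time: 16.57
position: [0.5988, -0.158, 0.096]
tool_rot: [0.819, 0.574, 0.001, 0.001]
ft_force: [0.2, -0.3, 0.8]
grip_width: 0.0002
grip_force: 0.0
```

Call:
servo_tool(rows=[1,0,0,0.004,0,1,0,0,0.0015,0,1,0,0,0.0015,0,1,0,0,0.001,0,1,0,0,0,0])

```text
time: 16.98
position: [0.5978, -0.1588, 0.0868]
tool_rot: [0.82, 0.572, 0.001, -0.0]
ft_force: [0.5, 3.1, 3.8]
grip_width: 0.0006
grip_force: 1.8
```

Call:
servo_tool(rows=[1,0,0,-0.011,0,1,-0.026,0,0,0,1,-0.026,0,0,0,1,0,0,0,0,1,0,0,0.005,0])

```text
time: 17.4
position: [0.5802, -0.2101, 0.0937]
tool_rot: [0.82, 0.572, 0.0, 0.001]
ft_force: [-0.1, 0.2, -0.2]
grip_width: 0.0004
grip_force: 0.0
```

Call:
servo_tool(rows=[1,0,0,0.004,0,1,0,0,0.0015,0,1,0,0,0.0015,0,1,0,0,0.001,0,1,0,0,0,0])

```text
time: 17.82
position: [0.5799, -0.2076, 0.0848]
tool_rot: [0.819, 0.574, -0.001, 0.0]
ft_force: [-1.4, -1.9, 2.4]
grip_width: 0.0005
grip_force: 1.6
```

Call:
servo_tool(rows=[1,0,0,-0.011,0,1,0.026,0,0,0,1,0.026,0,0,0,1,0,0,0,0,1,0,0,0.005,0])

```text
time: 18.23
position: [0.5989, -0.157, 0.0916]
tool_rot: [0.819, 0.574, 0.001, 0.001]
ft_force: [-0.7, -0.2, 0.2]
grip_width: 0.0001
grip_force: 0.0
```

Call:
servo_tool(rows=[1,0,0,0.004,0,1,0,0,0.0015,0,1,0,0,0.0015,0,1,0,0,0.001,0,1,0,0,0,0])

```text
time: 18.65
position: [0.5977, -0.1589, 0.0827]
tool_rot: [0.82, 0.573, 0.0, -0.0]
ft_force: [0.1, 0.8, 2.8]
grip_width: 0.0007
grip_force: 1.5
```

Call:
servo_tool(rows=[1,0,0,-0.011,0,1,-0.026,0,0,0,1,-0.026,0,0,0,1,0,0,0,0,1,0,0,0.005,0])

```text
time: 19.07
position: [0.5802, -0.21, 0.0897]
tool_rot: [0.82, 0.572, 0.0, 0.001]
ft_force: [0.5, -0.1, 0.3]
grip_width: 0.0005
grip_force: 0.0
```

Call:
servo_tool(rows=[1,0,0,0.004,0,1,0,0,0.0015,0,1,0,0,0.001,0,1,0,0,0.001,0,1,0,0,0,0])

```text
time: 19.48
position: [0.5798, -0.2076, 0.0815]
tool_rot: [0.819, 0.574, -0.001, 0.0]
ft_force: [-3.6, -2.6, 4.8]
grip_width: 0.0007
grip_force: 2.1
```

Call:
servo_tool(rows=[1,0,0,-0.011,0,1,0.026,0,0,0,1,0.026,0,0,0,1,0,0,0,0,1,0,0,0.005,0])

```text
time: 19.9
position: [0.5989, -0.157, 0.0881]
tool_rot: [0.818, 0.575, 0.001, 0.001]
ft_force: [-0.2, -0.8, -0.3]
grip_width: 0.0007
grip_force: 0.0
```

Call:
servo_tool(rows=[1,0,0,0.004,0,1,0,0,0.001,0,1,0,0,0.001,0,1,0,0,0,0,1,0,0,0,0])

```text
time: 20.32
position: [0.5975, -0.1583, 0.0815]
tool_rot: [0.82, 0.572, 0.001, -0.001]
ft_force: [0.6, 4.0, 6.1]
grip_width: 0.0007
grip_force: 2.7
```

Call:
servo_tool(rows=[1,0,0,0.0008,0,1,0,0,0,0,1,0,0,0.0007,0,1,0,0,0,0,1,0,0,0,0])

```text
time: 20.73
position: [0.5974, -0.1583, 0.0813]
tool_rot: [0.82, 0.572, 0.001, -0.001]
ft_force: [-2.5, 5.4, 11.6]
grip_width: 0.0005
grip_force: 6.2
```

Call:
servo_tool(rows=[1,0,0,-0.0115,0,1,-0.026,0,0,0,1,-0.026,0,0,0,1,0,0,0,0,1,0,0,0.005,0])

```text
time: 21.15
position: [0.5802, -0.21, 0.0869]
tool_rot: [0.82, 0.572, 0.0, 0.001]
ft_force: [-1.2, -0.7, 0.7]
grip_width: 0.0004
grip_force: 0.0
```

Call:
servo_tool(rows=[1,0,0,0.004,0,1,0,0,0.0015,0,1,0,0,0.001,0,1,0,0,0.0005,0,1,0,0,0,0])

```text
time: 21.57
position: [0.5797, -0.2079, 0.0813]
tool_rot: [0.819, 0.574, -0.001, 0.001]
ft_force: [-5.6, -1.8, 15.8]
grip_width: 0.0004
grip_force: 7.7
```

Both sides are stalling near z = 0.081 with the force rising, which fits the cup being on the shoulder. I'll make one firmer tap on each side to confirm, then rise and look.

Call:
servo_tool(rows=[1,0,0,0.001,0,1,0,0,0.001,0,1,0,0,0,0,1,0,0,0,0,1,0,0,0,0])

```text
time: 21.98
position: [0.5798, -0.208, 0.0811]
tool_rot: [0.819, 0.574, -0.001, 0.001]
ft_force: [-7.8, -1.3, 26.5]
grip_width: 0.0004
grip_force: 12.6
```

Call:
servo_tool(rows=[1,0,0,-0.013,0,1,0.026,0,0,0,1,0.026,0,0,0,1,0,0,0,0,1,0,0,0.006,0])

```text
time: 22.4
position: [0.5986, -0.1569, 0.0844]
tool_rot: [0.818, 0.575, 0.0, 0.001]
ft_force: [0.7, -0.7, -0.3]
grip_width: 0.0005
grip_force: 0.0
```

Call:
servo_tool(rows=[1,0,0,0.004,0,1,0,0,0.0015,0,1,0,0,0.001,0,1,0,0,0.0005,0,1,0,0,0,0])

```text
time: 22.82
position: [0.5981, -0.1577, 0.0811]
tool_rot: [0.82, 0.573, 0.001, -0.0]
ft_force: [-5.0, 7.2, 27.2]
grip_width: 0.0005
grip_force: 13.8
```

Call:
servo_tool(rows=[1,0,0,-0.02,0,1,0,0,-0.03,0,1,-0.026,0,-0.035,0,1,-0.035,0,0,0,1,-0.035,0,0,0])

```text
time: 23.23
position: [0.5661, -0.2496, 0.1624]
tool_rot: [0.819, 0.574, 0.001, 0.002]
ft_force: [-0.0, 0.3, -0.9]
grip_width: 0.0003
grip_force: 0.0
```

```bash
python3 see.py pics/c7.png .081
```

```text
23.2333 [ 0.5661 -0.2496  0.1624] [-0.595  0.588  1.51  -0.     1.039 -0.247]
```

View pics/c7.png

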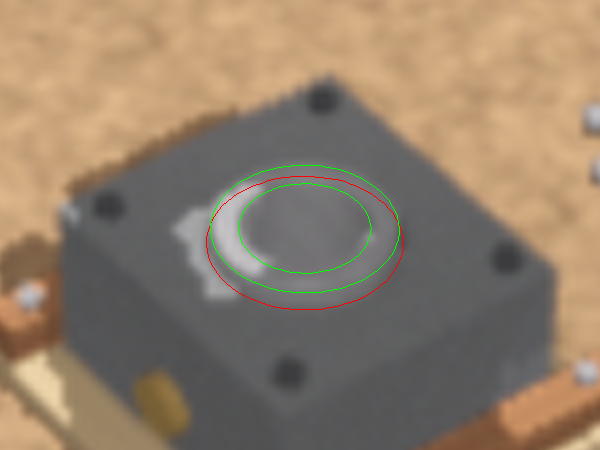

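The rim ellipse at (305,228) matches the fully-home prediction. The cup is level and the arm is clear, so I'll let it settle and hand in.

Call:
servo_tool(rows=[1,0,0,0,0,1,0,0,0,0,1,0,0,0,0])

```text
time: 23.53
position: [0.5646, -0.2473, 0.1594]
tool_rot: [0.82, 0.573, -0.0, -0.001]
ft_force: [0.3, -0.2, 0.4]
grip_width: 0.0001
grip_force: 0.0
```

```bash
python3 -c "
from rig import robot
print(robot.hand_in())"
```

```text
the job is handed in; nothing more can be done
None
```

The cup is home on the shoulder of the farthest housing, tapped in on alternate sides with its rim level about 6 mm above the face, and the job was handed in at 23.5 s with the arm clear; the hand-in gave no verdict.

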